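Screw the spout into the water filter

ROBOT

A 6-joint arm with a two-finger parallel gripper is mounted at the origin on a cart in front of the work surface, level with it; the furniture and walls round the work are solid. World frame = base frame: x ahead of the robot, y to its left, z up, the work surface at z = 0. Lengths are in m, angles in rad, forces in N, time in s.
With the tool pointing down it reaches from about 0.375 to 0.975 m from the base axis. Payload 3.8 kg.
Tool frame: the origin (TCP) lies midway between the tips of the shut fingers; the grasp point (between the pads) lies 19 mm behind it; x points along the fingers, y is the direction in which the jaws open and shut, and the axes are right-handed (so a half turn about x gives the same grasp; the last joint's range is limited). The gripper opens to 88 mm and grips with 3 to 60 N. Pads are 18 mm wide; open, the fingers measure 123 mm over their backs; the gripper's body (75 mm by 187 mm) begins 45 mm behind the grasp point.
Start: joints at [1.197, 0.264, 1.604, -0, 1.274, -0.037], TCP at [0.223, 0.637, 0.239] pointing down, gripper open.
Joint ranges: [-2.63, 2.63], [-0.94, 2.18], [0.31, 2.57], [-1.31, 4.45], [0, 2.66], [-2.55, 2.55]. Speed limits (rad/s): [2.57, 2.57, 3.14, 3.14, 3.14, 3.14].

INTERFACE

Orientations are given as a rotation vector (axis times angle).
In Python, from cell import manip, inverse_kinematics, cams, order gives the robot as it stands. Calls block until the motion is done:
- manip.move_pose(position, orientation): joint-space move of the TCP to a pose.
- manip.move_linear(position, rate=0.15, rot=None): straight line of the TCP; rot=None keeps the orientation; rate is the mean speed in m/s.
- manip.set_joints(angles): joint-space move.
- manip.set_gripper(opening, force=None): finger opening in m; force is the grip in N (None keeps the last); returns when the fingers have stopped.
- manip.dwell(seconds).
- inverse_kinematics(position, orientation): joint angles nearest the present ones, or None.
- manip.state(): the state.
- cams.capture(name): name is "side" or "top" or "wrist"; returns a dict with "image" (400x640x3 uint8, blue, green, red), "z_map" (400x640 float32, m along the optical axis (not along the pixel's ray), 0 where there is no reading), "intrinsics" (3x3 intrinsics, pixels), "position" and "orientation" of the camera in the world; the wrist camera has in their place "T_tool_cam" (4x4, takes a point from camera to tool coordinates, whose origin is the TCP and whose axes are the tool frame's). Camera axes: x right, y down, z forward; pixel columns grow to the right and rows downward; lengths in m; the calibration is good to about 2 mm. The wrist camera is an equidistant fisheye: a pixel r from the principal point sees the ray r / f radians off the axis. A picture is of the moment at which its call begins: read the wrist's pose just before it.
A pose or a line that the arm cannot do raises manip.IKError and nothing moves.
- order.close_job(): hands the job in, once; it reports no verdict.
The state is a dict: "clock": time; "joint_pos": joint angles; "joint_velocities": joint speeds; "tau": joint torques, N m; "tool_pos": TCP position; "tcp_rot": TCP orientation; "contact_force": force on the tool from outside, world axes, zero at the start; "moment": the same for the moment, N m; "gripper_width": finger opening in m.
Only numpy, scipy, OpenCV 4.12 (cv2) and the standard library are available. Lean on these libraries where they do the work, as an engineer would, in place of code of your own. Each camera call takes 0.05 s, during which the arm holds its last target.

TASK

Take the elbow spout out of its drying stand and screw it clockwise into the threaded outlet on top of the water filter. Once it comes up against the seal inside and the turning resistance rises, go one twelfth of a turn (30 degrees) further, then let go; do not force it, and leave the other things on the worktop alone.

Things in the scene. Friction and masses are not known exactly. Their poses are not given: they have to be found in the camera images.
- spout_grip (a point): Centre of the spout's steel grip block: 26 x 26 mm across its flats, clear from 25 mm below this point (top of the flange) to 22 mm above it. It lies 30 mm above the spout's origin. Pinch it across its y faces (the tube leaves through the +x face). Axes as the spout's.
- spout: Loose elbow spout, about 0.12 kg. Origin on its upright axis at the underside of its brass flange (radius 24, 5 mm thick). Above: the grip block and a steel tube, radius 7.5, leaving to +x 34 mm up and ending in a drooping black tip at x = 66 mm. Below: a brass shank, radius 11.5, whose flat foot lies 22 mm below the origin. z up.
- lugs (a point): Point on the spout's axis 14 mm below its origin, between its two thread lugs: round studs, radius 2.5 mm, pointing along the spout's +x and -x (in line with the tube), tips 18.5 mm off the axis. The shank therefore enters the same way every half turn.
- filter: Countertop water filter, fixed: round white housing, radius 58, 75 mm high, blue band, brass inlet stub at its +x side, and on top an upright steel outlet collar (radius 28, bore radius 22, 30 mm high). Origin at the centre of its underside; z up.
- outlet (a point): Centre of the collar's rim, 105 mm above the worktop; axes as the filter's. Inside is a right-handed two-start brass thread round a passage of radius 13 mm. It drops 3 mm per radian of clockwise turn (seen from above) and has 0.9 mm of axial play. Friction keeps the spout where it is left.
- thread_start (a point): Red dot on the rim at the filter's +x, 25 mm off the axis (another at -x): the two thread starts. Set in with its lugs 0.3 rad anticlockwise of the dots, the spout stops with its grip point 36.5 mm above the rim, and clockwise turning takes the lugs under the starts. Lugs set on top of a start stop 8 mm higher: lift a little, turn back anticlockwise and lower again.
- bore_floor (a point): On the outlet's axis, 30 mm below the rim. Above it lies a sprung rubber seal at a height unknown each time: snug comes 0.05 to 1.1 rad past the dots. The foot first rests on it (it gives only above 4 N); within 0.3 rad more the thread bites: snug. From there torque while turning (0.02 N m before) grows 0.4 N m a radian, clamping 15 N a radian, and the spout pulls the hand down.
- stand: Fixed light wooden drying stand, 90 x 90 x 37 mm, with a round hole (40 mm wide, 30 mm deep) in which the spout's shank hangs, its flange on the top face. Origin at the centre of the underside, z up.
- mug: Bystander: small white mug, 60 x 87 x 50 mm, green inside. Origin under its centre.
- jar: Bystander: spice jar with a yellow cap, 45 mm wide, 100 mm tall. Origin under its centre.
- garlic: Bystander: garlic bulb, about 50 mm. Origin under its centre.
There are look-alikes about, which are no part of the job. Of the things shaped like the stand, the wooden one is meant.

How it is judged:
On the way, in this order (a step that is already met when the one before it is completed fails the run):
1. the spout has been lifted clear of its stand (z of spout in the frame of stand above 0.065 m), for 0.2 s.
2. the spout's shank stands upright in the mouth of the filter's outlet (horizontal distance between spout and outlet below 0.003 m and z of spout in the frame of outlet below 0.015 m and angle between spout's own z axis and vertical below 0.12 rad), for 0.2 s.
At the end, for the whole second after the job is handed in: The spout sits upright on the outlet's axis (within 3 mm and 0.06 rad), flange under 8 mm above the rim, at rest and let go, clamped by its thread with 7.5 to 13.5 N, as 30 degrees past snug (give or take about 12) gives (contact force between spout and filter between 7.5 and 13.5 N and horizontal distance between spout and outlet below 0.003 m and angle between spout's own z axis and vertical below 0.06 rad and z of spout in the frame of outlet below 0.008 m and linear speed of spout below 0.01 m/s); the robot touches nothing.
It fails at once if the spout is forced: it presses on the filter or its thread with more than 25 N (contact force between spout and filter above 25 N).
It fails at once if the mug, the spice jar or the garlic is moved by more than 20 mm (distance of any of mug, jar, garlic from where it was at the start of the episode above 0.02 m).
It also fails if it takes over 72 s, if anything falls off the work surface, if the arm or the gripper's body presses on something with over 40 N, if the wrist force passes 120 N, or if a joint passes its speed limit or range.

## Working session

There is one attempt and no reset: what is moved stays moved. The work goes in short steps, each a Python script; the robot and the scene stay as the last script left them, time stands still between calls to the robot, and variables do not carry over. Pictures are saved under pics/ and viewed, and the job is handed in when it is done.

```bash
ls; mkdir -p pics; python3 - <<'E'
from cell import manip,cams
import cv2,numpy as np
s=manip.state();print(s['clock'],s['tool_pos'],s['tcp_rot'],s['contact_force'])
for n in ['side','top','wrist']:
    c=cams.capture(n);cv2.imwrite(f'pics/{n}0.png',c['image']);np.savez(f'{n}0.npz',**c)
    print(n,{k:np.round(v,4).tolist() for k,v in c.items() if k not in('image','z_map')})
print(manip.state()['clock'])
E
```

```text
pics
0.0 [0.22280134 0.63644493 0.23742024] [ 0.26261816  1.55504329 -0.26597101] [ 0.20093967 -0.38871849  0.05355344]
side {'intrinsics': [[366.0477, 0.0, 320.8027], [0.0, 366.0477, 195.6367], [0.0, 0.0, 1.0]], 'position': [0.3327, 0.7458, 0.457], 'orientation': [-0.3408, 2.5353, -1.6018]}
top {'intrinsics': [[398.7521, 0.0, 319.735], [0.0, 398.7521, 199.2843], [0.0, 0.0, 1.0]], 'position': [0.3625, -0.0081, 0.9946], 'orientation': [-2.1193, 2.118, -0.1654]}
wrist {'intrinsics': [[309.7069, 0.0, 317.809], [0.0, 309.7069, 199.1585], [0.0, 0.0, 1.0]], 'T_tool_cam': [[0.0012, -0.2988, 0.9543, -0.1455], [1.0, 0.0009, -0.001, -0.0003], [-0.0006, 0.9543, 0.2988, -0.0776], [0.0, 0.0, 0.0, 1.0]]}
0.15
```

View pics/side0.png

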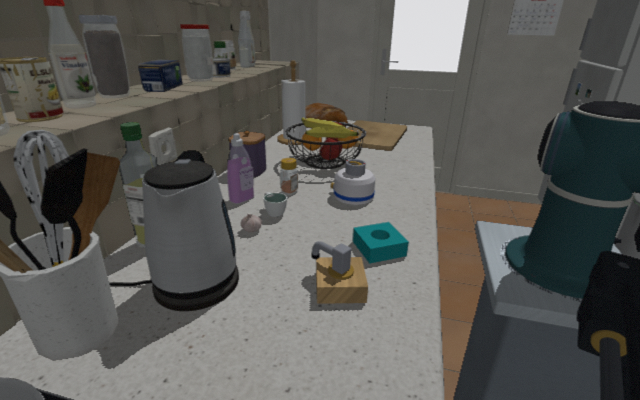

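View pics/top0.png

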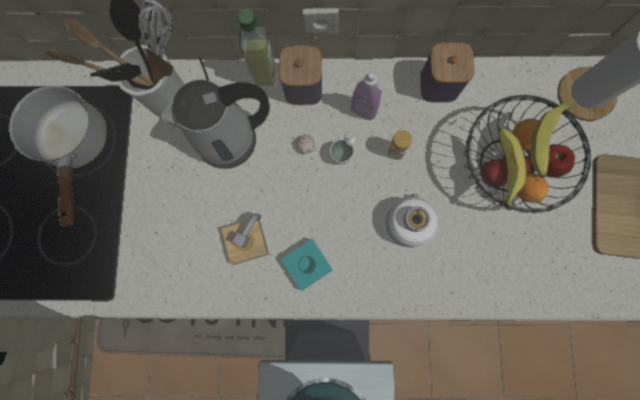

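View pics/wrist0.png

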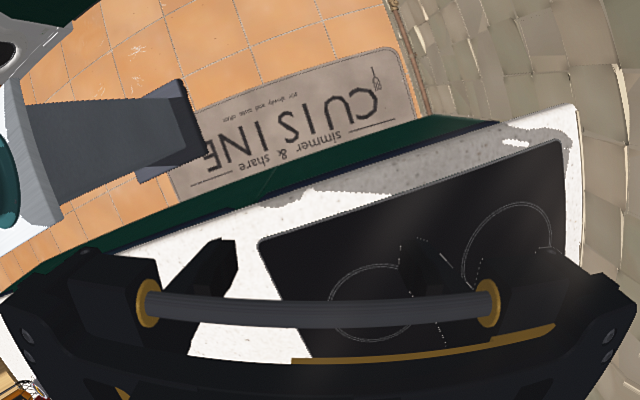

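The top view shows two stand-shaped things: a wooden one at (243,242) carrying the spout, and an empty teal one at (306,264). The wooden one fits the description. The filter is at (412,221). I'll confirm this with enlarged crops.

```bash
python3 - <<'E'
import cv2,numpy as np
t=cv2.imread('pics/top0.png')
a=cv2.resize(t[200:280,205:285],(400,400),interpolation=cv2.INTER_CUBIC)
b=cv2.resize(t[180:260,372:452],(400,400),interpolation=cv2.INTER_CUBIC)
cv2.imwrite('pics/topcrop.png',np.hstack([a,b]))
s=cv2.imread('pics/side0.png')
a=cv2.resize(s[225:315,295:385],(400,400),interpolation=cv2.INTER_CUBIC)
b=cv2.resize(s[145:215,320:390],(400,400),interpolation=cv2.INTER_CUBIC)
cv2.imwrite('pics/sidecrop.png',np.hstack([a,b]))
E
```

```text
(no output)
```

View pics/topcrop.png

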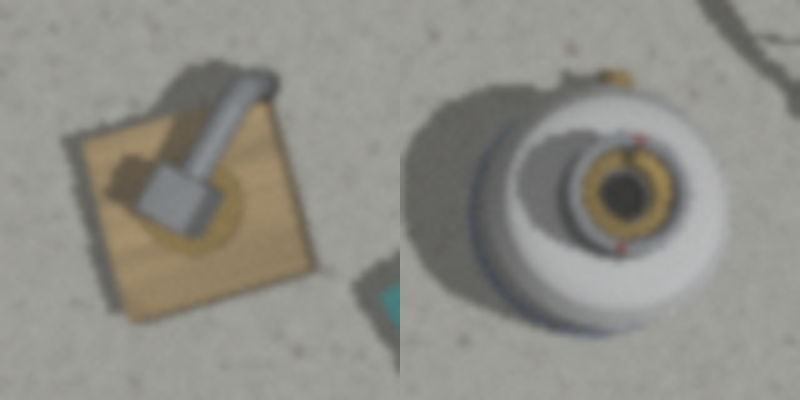

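View pics/sidecrop.png

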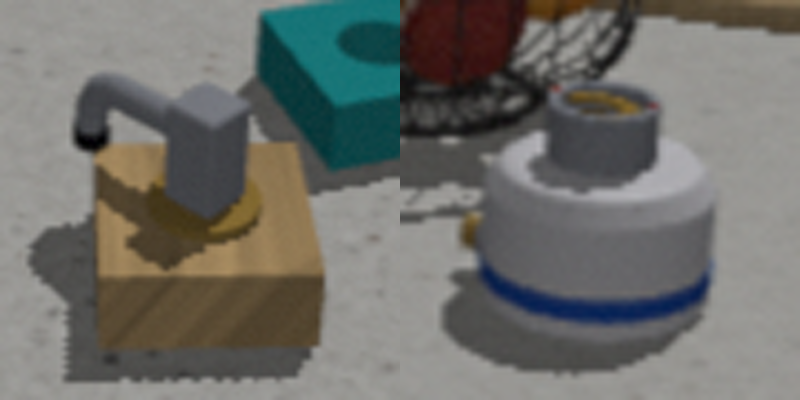

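```bash
cat > h.py <<'E'
import numpy as np,cv2
from scipy.spatial.transform import Rotation as R
def ray(c,px,z):
    K=c['intrinsics'];px=np.atleast_2d(px).astype(float)
    d=np.c_[(px[:,0]-K[0,2])/K[0,0],(px[:,1]-K[1,2])/K[1,1],np.ones(len(px))]
    d=d@R.from_rotvec(c['orientation']).as_matrix().T
    p=c['position'];return p+d*((z-p[2])/d[:,2])[:,None]
def T_of(s,c):
    T=np.eye(4);T[:3,:3]=R.from_rotvec(s['tcp_rot']).as_matrix();T[:3,3]=s['tool_pos'];return T@c['T_tool_cam']
def wray(c,T,px,z):
    K=c['intrinsics'];px=np.atleast_2d(px).astype(float)
    u=px-K[:2,2];r=np.linalg.norm(u,axis=1);th=r/K[0,0]
    d=np.c_[u/r[:,None]*np.sin(th)[:,None],np.cos(th)]@T[:3,:3].T
    p=T[:3,3];return p+d*((z-p[2])/d[:,2])[:,None]
def wproj(c,T,P):
    K=c['intrinsics'];q=(np.atleast_2d(P)-T[:3,3])@T[:3,:3]
    rho=np.linalg.norm(q[:,:2],axis=1);th=np.arctan2(rho,q[:,2])
    return K[:2,2]+q[:,:2]/rho[:,None]*(th*K[0,0])[:,None]
def down(yaw):
    # tool x down, tool y (jaw) along (cos yaw, sin yaw)
    x=np.array([0,0,-1.]);y=np.array([np.cos(yaw),np.sin(yaw),0]);z=np.cross(x,y)
    return R.from_matrix(np.c_[x,y,z]).as_rotvec()
E
python3 - <<'E'
from h import *
from cell import manip,inverse_kinematics
t=dict(np.load('top0.npz'))
f=lambda n,p,z:print(n,ray(t,p,z).round(4).tolist())
f('block',(240.6,240),.089); f('tip',(257.4,217),.07)
f('standcorners',[(221.2,227.2),(259,220.5),(268,254),(233,264)],.037)
f('rim',(417,218.6),.105);d=ray(t,[(420,208),(416.4,229.6)],.105);print(d.round(4).tolist())
dd=d[0]-d[1];print('filter yaw',np.arctan2(dd[1],dd[0]))
c=ray(t,(240.6,240),.089)[0]; e=ray(t,(257.4,217),.065)[0]-c;print('spout yaw',np.arctan2(e[1],e[0]))
s=manip.state();print(R.from_rotvec(s['tcp_rot']).as_matrix().round(3).tolist())
E
```

```text
block [[0.431, 0.1918, 0.089]]
tip [[0.4863, 0.1584, 0.07]]
standcorners [[0.4658, 0.2516, 0.037], [0.4822, 0.1602, 0.037], [0.4016, 0.1362, 0.037], [0.3779, 0.2193, 0.037]]
rim [[0.4779, -0.2061, 0.105]]
[[0.5018, -0.2138, 0.105], [0.4532, -0.2038, 0.105]]
filter yaw -0.2027076962506402
spout yaw -0.5256105247495781
[[-0.001, 0.33, 0.944], [-0.002, 0.944, -0.33], [-1.0, -0.002, -0.0]]
```

```bash
python3 - <<'E'
from h import *
from cell import manip,cams
print(manip.state()['clock'])
manip.move_pose([.431,.192,.22],down(1.045))
s=manip.state();print(s['clock'],s['tool_pos'],s['joint_pos'],s['contact_force'])
c=cams.capture('wrist');np.savez('w1.npz',T=T_of(s,c),**c)
im=c['image'];cv2.imwrite('pics/w1.png',im)
T=T_of(s,c);print(wproj(c,T,[[.431,.192,.089],[.431,.192,.037]]))
E
```

```text
0.15
1.9417 [0.43118802 0.19274698 0.22021737] [ 3.67412182e-01 -1.14002969e-01  2.04332112e+00  3.12818197e-04
  1.21174279e+00 -6.78555195e-01] [0.19580027 0.18015409 0.28633403]
[[317.52941911 189.91852539]
 [317.58356459 177.01808095]]
```

View pics/w1.png

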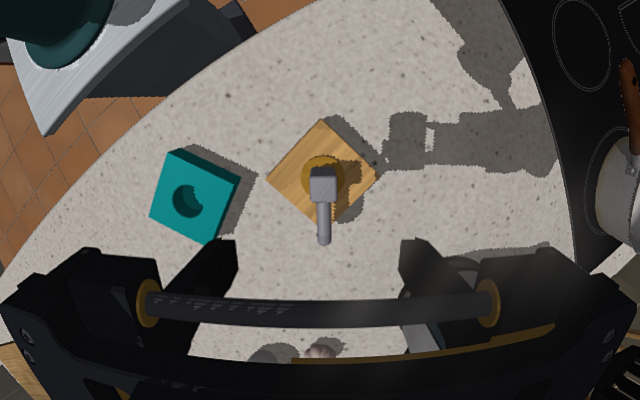

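```bash
python3 - <<'E'
import cv2,numpy as np
t=cv2.imread('pics/w1.png')
a=cv2.resize(t[140:260,260:390],None,fx=5,fy=5,interpolation=cv2.INTER_CUBIC)
cv2.imwrite('pics/w1crop.png',a[:600])
E
```

```text
(no output)
```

View pics/w1crop.png

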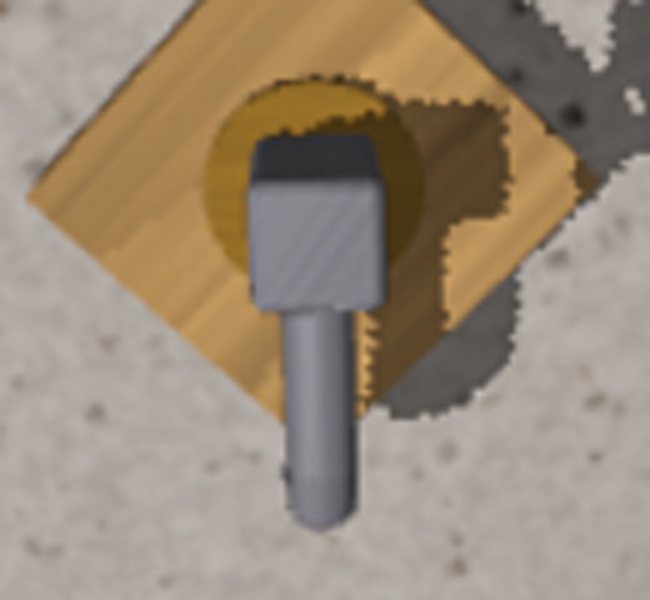

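```bash
python3 - <<'E'
from h import *
c=dict(np.load('w1.npz'));T=c['T']
o=np.array([260,140]);g=lambda p:(np.array(p,float)-2)/5+o
w=wray(c,T,g([(250,185),(384,181),(385,304),(256,310)]),.089)
print(w.round(4).tolist(),w.mean(0))
for i in range(4):
    d=w[(i+1)%4]-w[i];print(np.linalg.norm(d).round(4),np.arctan2(d[1],d[0]).round(3))
a=wray(c,T,g([(205,188),(425,188)]),.042);print('flange',a,np.linalg.norm(a[0]-a[1]))
b=wray(c,T,g([(318,320),(321,460)]),.0785);d=b[1]-b[0];print('tube',np.arctan2(d[1],d[0]),b)
E
```

```text
[[0.4164, 0.1921, 0.089], [0.428, 0.2137, 0.089], [0.4488, 0.2024, 0.089], [0.4377, 0.1808, 0.089]] [0.43271542 0.1972532  0.089     ]
0.0246 1.078
0.0237 -0.5
0.0242 -2.046
0.0241 2.657
flange [[0.42099536 0.17671039 0.042     ]
 [0.44465224 0.21769127 0.042     ]] 0.047318922890529636
tube -0.49814523261948107 [[0.44832664 0.188357   0.0785    ]
 [0.47447484 0.17413508 0.0785    ]]
```

```bash
python3 - <<'E'
from h import *
from cell import manip,cams
for i,y in enumerate([-1.47,1.67]):
    manip.move_pose([.478,-.206,.236],down(y))
    manip.dwell(.2)
    s=manip.state();print(s['clock'],s['tool_pos'],s['joint_pos'][5])
    c=cams.capture('wrist');T=T_of(s,c);np.savez(f'wf{i}.npz',T=T,**c)
    p=wproj(c,T,[[.478,-.206,.105]])[0];print(p)
    x,yy=np.int32(p)-40;np.save(f'wf{i}o.npy',[x,yy])
    cv2.imwrite(f'pics/wf{i}.png',c['image'])
    cv2.imwrite(f'pics/wf{i}c.png',cv2.resize(c['image'][yy:yy+80,x:x+80],None,fx=7,fy=7,interpolation=cv2.INTER_CUBIC))
E
python3 -c "
import cv2,numpy as np
a=[cv2.imread(f'pics/wf{i}c.png') for i in (0,1)]
cv2.imwrite('pics/wfc.png',cv2.resize(np.hstack(a),(800,400)))"
```

```text
3.6917 [ 0.4782576  -0.20513038  0.23597316] 1.0149555400409171
[318.1813542  189.76096238]
6.5917 [ 0.47800518 -0.20600752  0.23600188] -2.124659276153541
[318.2731024  190.14845422]
```

View pics/wfc.png

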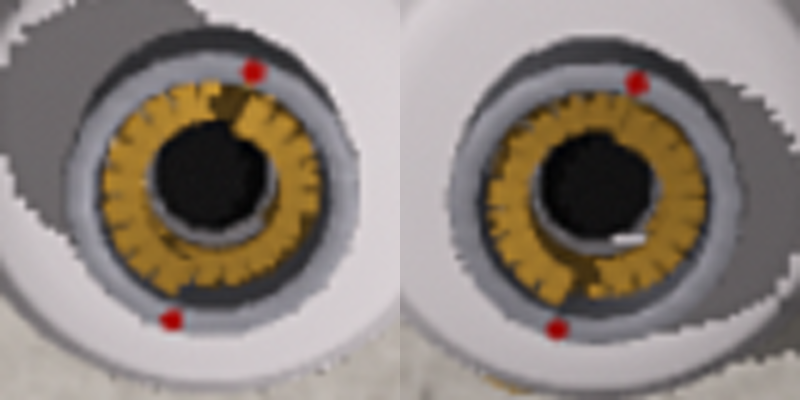

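View pics/wf1.png

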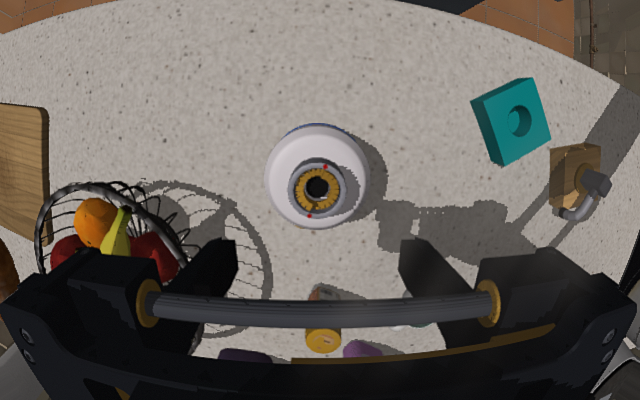

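```bash
cat >> h.py <<'E'
def dots(c,T,o,n=80):
    im=c['image'][o[1]:o[1]+n,o[0]:o[0]+n].astype(int)
    m=((im[...,2]>110)&(im[...,1]<70)&(im[...,0]<70)).astype(np.uint8)
    k,_,st,ce=cv2.connectedComponentsWithStats(m)
    w=np.clip(im[...,2]-np.maximum(im[...,1],im[...,0])-20,0,None)
    out=[]
    for i in range(1,k):
        if st[i,4]<2: continue
        x,y=ce[i].round().astype(int);yy,xx=np.mgrid[y-3:y+4,x-3:x+4];ww=w[y-3:y+4,x-3:x+4]
        out.append([(xx*ww).sum()/ww.sum()+o[0],(yy*ww).sum()/ww.sum()+o[1]])
    return np.array(out)
E
python3 - <<'E'
from h import *
for i in (0,1):
    c=dict(np.load(f'wf{i}.npz'));T=c['T'];o=np.load(f'wf{i}o.npy')
    d=dots(c,T,o);w=wray(c,T,d,.105);v=w[0]-w[1]
    print(d.round(2).tolist(),w.round(4).tolist(),np.linalg.norm(v),w.mean(0),np.arctan2(v[1],v[0]))
t=dict(np.load('top0.npz'));d=dots(t,None,(372,180));w=ray(t,d,.105);v=w[0]-w[1]
print('top',d,w,np.linalg.norm(v),w.mean(0),np.arctan2(v[1],v[0]))
E
```

```text
[[328.22, 163.01], [311.95, 212.63]] [[0.504, -0.2124, 0.105], [0.455, -0.2025, 0.105]] 0.049970720573792864 [ 0.47951161 -0.20744807  0.105     ] -0.20135931985154373
[[324.84, 166.3], [308.96, 215.5]] [[0.455, -0.2023, 0.105], [0.5038, -0.2123, 0.105]] 0.04985710232866722 [ 0.47939871 -0.20731553  0.105     ] 2.93936810299682Traceback (most recent call last):
  File "<stdin>", line 6, in <module>
  File "h.py", line 5, in ray
    d=np.c_[(px[:,0]-K[0,2])/K[0,0],(px[:,1]-K[1,2])/K[1,1],np.ones(len(px))]
             ~~^^^^^
IndexError: index 0 is out of bounds for axis 1 with size 0
```

```bash
python3 - <<'E'
from h import *
from cell import manip,cams
manip.set_gripper(.07,25)
p=[.4327,.1972]
manip.move_pose([*p,.15],down(-.497+np.pi/2))
manip.move_linear([*p,.051],rate=.1)
s=manip.state();print(s['clock'],s['tool_pos'],s['contact_force'])
c=cams.capture('wrist');cv2.imwrite('pics/g0.png',c['image'])
manip.set_gripper(0.0,25)
s=manip.state();print(s['clock'],s['tool_pos'],s['contact_force'],s['gripper_width'])
c=cams.capture('wrist');cv2.imwrite('pics/g1.png',c['image'])
E
python3 -c "
import cv2,numpy as np
a=[cv2.imread(f'pics/g{i}.png')[100:400,200:440] for i in (0,1)]
cv2.imwrite('pics/g.png',cv2.resize(np.hstack(a),None,fx=1.6,fy=1.6))"
```

```text
9.775 [0.43335797 0.19744676 0.05163653] [-0.01859056 -0.25901953  0.90154835]
10.5583 [0.4327007  0.19722372 0.05101412] [-0.61972768 -0.40160988 -0.58470141] 0.025806145789347677
```

View pics/g.png

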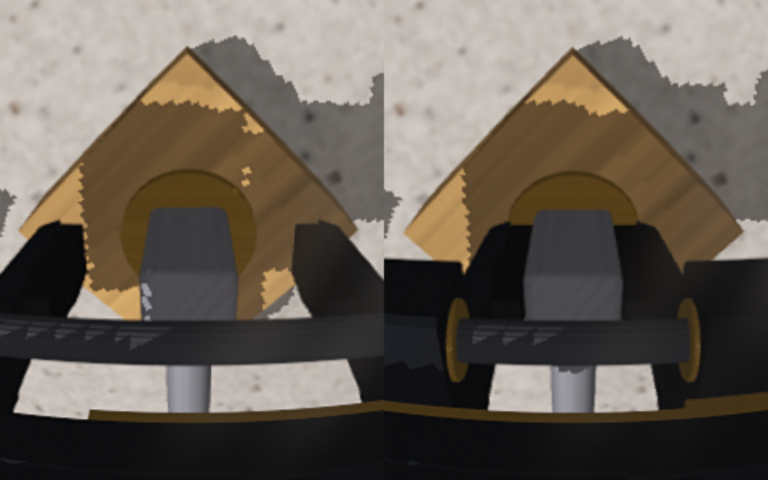

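```bash
python3 - <<'E'
from h import *
from cell import manip,cams
s=manip.state();c=cams.capture('wrist');T=T_of(s,c);np.savez('g1.npz',T=T,**c)
im=c['image'][210:310,270:370];cv2.imwrite('pics/g2.png',cv2.resize(im,None,fx=6,fy=6,interpolation=cv2.INTER_CUBIC))
print(s['tool_pos'])
yaw=-.497;C=np.array([.4327,.1972])
for x in(-.013,.013):
  for z in(.042,.089):
    P=[[C[0]+x*np.cos(yaw)-y*np.sin(yaw),C[1]+x*np.sin(yaw)+y*np.cos(yaw),z] for y in(-.013,.013)]
    print(x,z,((wproj(c,T,P)-[270,210])*6+2.5).round(1).tolist())
E
```

```text
[0.43272042 0.19723426 0.05101106]
-0.013 0.042 [[149.8, 108.0], [438.1, 108.2]]
-0.013 0.089 [[101.1, 376.0], [488.6, 376.2]]
0.013 0.042 [[157.7, 357.2], [429.3, 357.4]]
0.013 0.089 [[118.3, 671.4], [470.1, 671.5]]
```

View pics/g2.png

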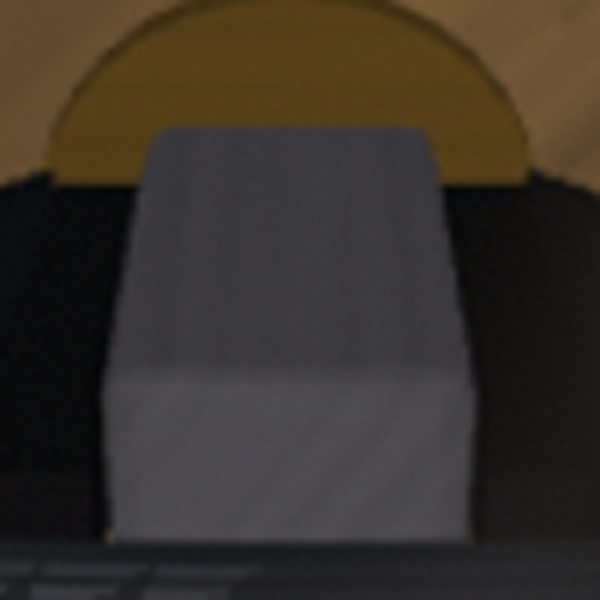

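```bash
python3 - <<'E'
from h import *
c=dict(np.load('g1.npz'));T=c['T'];yaw=-.497;C=np.array([.4327,.1972])
a=np.linspace(np.pi/2,3*np.pi/2,9)
P=np.c_[C[0]+.024*np.cos(a+yaw),C[1]+.024*np.sin(a+yaw),0*a+.042]
print(((wproj(c,T,P)-[270,210])*6+2.5).round(0).tolist())
yaw=-.497
im=c['image'].copy()
for z in (.042,.037):
  P[:,2]=z
  for q in wproj(c,T,P): cv2.circle(im,tuple(np.int32(q.round())),0,(0,0,255) if z>.04 else (255,0,0),-1)
cv2.imwrite('pics/g3.png',cv2.resize(im[190:300,260:380],None,fx=5,fy=5,interpolation=cv2.INTER_NEAREST))
E
```

```text
[[551.0, 236.0], [537.0, 146.0], [483.0, 67.0], [398.0, 13.0], [294.0, -7.0], [190.0, 12.0], [105.0, 67.0], [51.0, 146.0], [36.0, 235.0]]
```

View pics/g3.png

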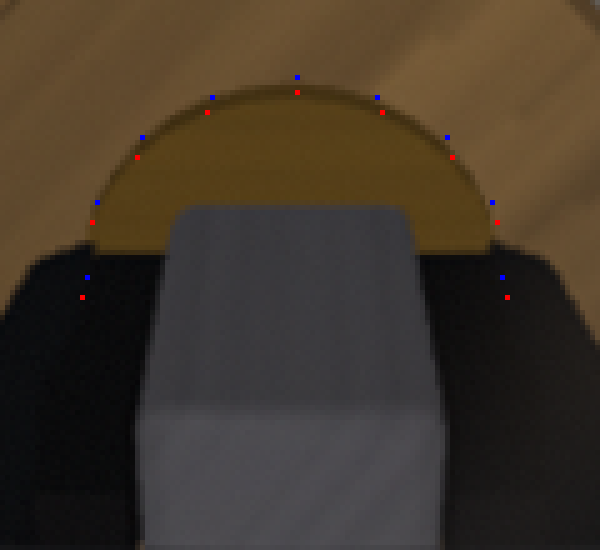

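```bash
python3 - <<'E'
from h import *
from cell import manip,cams
F=[.4795,-.2074]
manip.move_linear([.4327,.1972,.17],rate=.15)
s=manip.state();print(s['clock'],s['contact_force'],s['gripper_width'])
manip.move_pose([*F,.18],down(-.202+.3+np.pi/2))
manip.move_linear([*F,.147],rate=.06)
manip.dwell(.3)
s=manip.state();print(s['clock'],s['tool_pos'],s['contact_force'],s['moment'],s['gripper_width'],s['joint_pos'])
c=cams.capture('wrist');T=T_of(s,c);np.savez('f1.npz',T=T,**c);cv2.imwrite('pics/f1.png',c['image'])
c=cams.capture('side');cv2.imwrite('pics/f1s.png',c['image'])
E
python3 -c "
import cv2,numpy as np
a=cv2.imread('pics/f1.png')[120:320,220:420];b=cv2.imread('pics/f1s.png')[110:210,300:400]
cv2.imwrite('pics/f1c.png',np.hstack([cv2.resize(a,(400,400)),cv2.resize(b,(400,400),interpolation=2)]))"
```

```text
11.6 [-0.25791126 -0.1520486  -1.494475  ] 0.02571339337812779
14.1083 [ 0.47975023 -0.2075703   0.14743568] [ 0.26989407 -0.49354408 -0.89899677] [ 0.14128313 -0.00410367  0.03789671] 0.02621859406654181 [-4.55996901e-01  5.30043846e-02  2.02322519e+00  1.23877336e-06
  1.06453153e+00 -2.12471016e+00]
```

View pics/f1c.png

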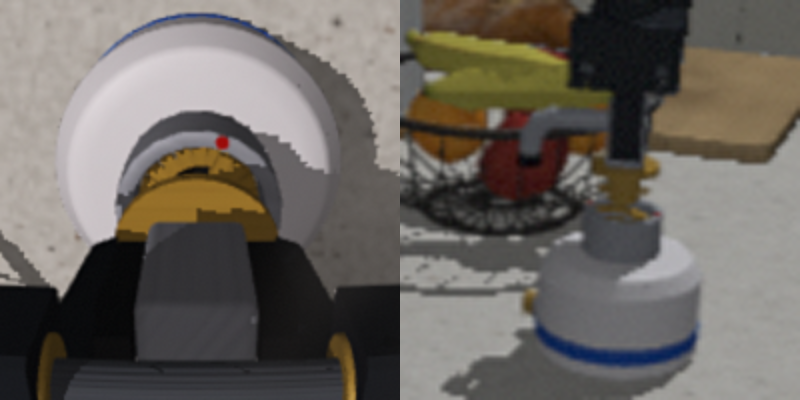

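```bash
python3 - <<'E'
from h import *
from cell import manip,cams
F=[.4795,-.2074]
f0=manip.state()['contact_force']
for z in [.141,.136,.132,.129,.1275,.1265,.126,.1255,.125,.1245]:
    manip.move_linear([*F,z],rate=.03); s=manip.state();d=s['contact_force']-f0
    print(round(s['clock'],2),z,s['tool_pos'].round(4),d.round(2),s['moment'].round(3))
    if d[2]>2.5 or np.hypot(*d[:2])>5: break
E
```

```text
14.56 0.141 [ 0.4792 -0.2072  0.1405] [ 0.38  0.18 -0.67] [ 0.03  -0.022  0.042]
14.88 0.136 [ 0.4793 -0.2073  0.1356] [-0.12 -0.08  0.37] [ 0.044  0.065 -0.034]
15.16 0.132 [ 0.4793 -0.2073  0.1317] [-0.02  0.08  1.14] [ 0.014  0.027 -0.018]
15.41 0.129 [ 0.4793 -0.2073  0.1287] [ 0.63  0.28 -0.  ] [0.017 0.023 0.03 ]
15.66 0.1275 [ 0.4794 -0.2074  0.1274] [-0.16 -0.09 -0.04] [ 0.038 -0.003 -0.014]
15.91 0.1265 [ 0.4795 -0.2074  0.1265] [-0.04 -0.03 -0.13] [ 0.017 -0.001  0.017]
16.16 0.126 [ 0.4796 -0.2074  0.126 ] [0.1  0.08 0.4 ] [ 0.028 -0.018 -0.012]
16.41 0.1255 [ 0.4797 -0.2075  0.1258] [-0.51 -0.05  3.4 ] [ 0.058  0.057 -0.021]
```

```bash
cat > screw.py <<'E'
from h import *
from cell import manip,cams
import json
F=[.4795,-.2074];Y0=-.202+.3+np.pi/2
def avg(n=6):
    f=[];m=[]
    for _ in range(n):
        manip.dwell(.025);s=manip.state();f.append(s['contact_force']);m.append(s['moment'])
    return s,np.mean(f,0),np.mean(m,0)
def run(th,z,thend,step,stop):
    log=[]
    while th<thend-1e-6:
        th=min(th+step,thend); z-=.003*step
        manip.move_linear([*F,z],rate=.03,rot=down(Y0-th))
        s,f,m=avg();fz=f[2]+1.1
        print(round(s['clock'],2),'th %.3f zc %.5f za %.5f'%(th,z,s['tool_pos'][2]),'xy',((s['tool_pos'][:2]-F)*1e3).round(2),'f',f[:2].round(2),'fz %.2f'%fz,'m',m.round(3),'w %.4f'%s['gripper_width'])
        log.append((th,fz,m[2]))
        if fz>1.2: z+=min(.0003,(fz-.8)*.00008)
        elif fz<-1: z-=min(.0003,(-fz-.6)*.00008)
        if stop(log): print('STOP');break
    json.dump([th,z],open('st.json','w'));return log
E
python3 - <<'E'
from screw import *
run(0,.1257,.5,.05,lambda l:abs(l[-1][1])>8 or l[-1][2]>.15)
E
```

```text
16.81 th 0.050 zc 0.12555 za 0.12567 xy [ 0.15 -0.07] f [0.05 0.13] fz 1.56 m [ 0.03  -0.022 -0.023] w 0.0259
17.21 th 0.100 zc 0.12546 za 0.12551 xy [ 0.08 -0.01] f [ 0.47 -0.39] fz 1.78 m [-0.    -0.044 -0.009] w 0.0259
17.61 th 0.150 zc 0.12539 za 0.12538 xy [-0.01  0.04] f [-0.03  0.03] fz 1.20 m [ 0.035 -0.041  0.004] w 0.0260
18.01 th 0.200 zc 0.12527 za 0.12522 xy [-0.07  0.06] f [0.28 0.41] fz 1.44 m [ 0.007  0.009 -0.006] w 0.0259
18.41 th 0.250 zc 0.12517 za 0.12512 xy [-0.06  0.08] f [0.06 0.17] fz 1.46 m [ 0.017  0.002 -0.028] w 0.0261
18.81 th 0.300 zc 0.12508 za 0.12501 xy [-0.05  0.06] f [0.13 0.2 ] fz 0.87 m [ 0.033  0.011 -0.002] w 0.0257
19.21 th 0.350 zc 0.12493 za 0.12487 xy [-0.07  0.04] f [-0.    0.13] fz 0.86 m [ 0.009 -0.003 -0.015] w 0.0258
19.61 th 0.400 zc 0.12478 za 0.12475 xy [-0.05  0.05] f [0.51 0.24] fz 0.88 m [ 0.032 -0.011 -0.007] w 0.0263
20.01 th 0.450 zc 0.12463 za 0.12464 xy [0.03 0.01] f [0.37 0.1 ] fz 0.72 m [ 0.028 -0.011 -0.005] w 0.0260
20.41 th 0.500 zc 0.12448 za 0.12452 xy [ 0.04 -0.02] f [-0.04 -0.13] fz 0.83 m [ 0.008  0.019 -0.004] w 0.0257
```

```bash
python3 - <<'E'
from screw import *
th,z=json.load(open('st.json'))
run(th,z,2.0,.04,lambda l:abs(l[-1][1])>5 or l[-1][2]>.07 or (len(l)>2 and np.mean([x[2] for x in l[-2:]])>.05))
E
```

```text
20.81 th 0.540 zc 0.12436 za 0.12451 xy [ 0.1  -0.02] f [-0.04 -0.1 ] fz 1.99 m [ 0.004  0.017 -0.012] w 0.0260
21.21 th 0.580 zc 0.12433 za 0.12449 xy [ 0.12 -0.05] f [-0.21 -0.37] fz 2.94 m [ 0.022  0.057 -0.012] w 0.0256
21.61 th 0.620 zc 0.12438 za 0.12451 xy [ 0.14 -0.06] f [0.22 0.37] fz 3.13 m [-0.004 -0.    -0.015] w 0.0256
22.01 th 0.660 zc 0.12445 za 0.12448 xy [ 0.07 -0.02] f [0.1  0.14] fz 2.95 m [ 0.    -0.041 -0.004] w 0.0260
22.41 th 0.700 zc 0.12450 za 0.12450 xy [ 0. -0.] f [ 0.15 -0.14] fz 2.48 m [-0.046 -0.059 -0.011] w 0.0255
22.81 th 0.740 zc 0.12451 za 0.12448 xy [-0.03  0.01] f [0.15 0.21] fz 2.19 m [-0.028 -0.037 -0.023] w 0.0256
23.21 th 0.780 zc 0.12451 za 0.12452 xy [-0.02  0.01] f [-0.   -0.13] fz 2.47 m [-0.032 -0.009 -0.002] w 0.0259
23.61 th 0.820 zc 0.12452 za 0.12451 xy [-0.    0.01] f [0.24 0.12] fz 2.48 m [-0.002 -0.006 -0.031] w 0.0258
24.01 th 0.860 zc 0.12453 za 0.12447 xy [-0.04  0.06] f [0.25 0.52] fz 1.94 m [ 0.031 -0.043 -0.044] w 0.0255
24.41 th 0.900 zc 0.12450 za 0.12444 xy [-0.03  0.02] f [0.69 0.39] fz 1.64 m [ 0.066 -0.093 -0.021] w 0.0
[... 2404 characters left out ...]
.207  0.172  0.014] w 0.0262
33.61 th 1.820 zc 0.12238 za 0.12228 xy [-0.01  0.02] f [-0.44 -0.73] fz 0.38 m [-0.205  0.14   0.009] w 0.0257
34.01 th 1.860 zc 0.12226 za 0.12213 xy [-0.02  0.01] f [-0.06 -1.17] fz -0.60 m [-0.241  0.056 -0.02 ] w 0.0258
34.41 th 1.900 zc 0.12214 za 0.12209 xy [0.02 0.01] f [ 0.1  -0.93] fz -1.11 m [-0.257  0.018 -0.047] w 0.0259
34.81 th 1.940 zc 0.12198 za 0.12195 xy [0. 0.] f [ 0.41 -0.97] fz -0.39 m [-0.243  0.028 -0.022] w 0.0259
35.21 th 1.980 zc 0.12186 za 0.12190 xy [-0.06  0.03] f [-0.62 -0.47] fz 0.70 m [-0.172  0.16  -0.079] w 0.0257
35.61 th 2.000 zc 0.12174 za 0.12184 xy [-0.03  0.02] f [-1.1  -0.36] fz 1.57 m [-0.131  0.292  0.111] w 0.0257
STOP
```

```bash
python3 - <<'E'
from screw import *
s=manip.state();print(s['clock'],s['joint_pos'].round(3),s['tau'].round(2),s['tool_pos'],s['contact_force'],s['moment'])
c=cams.capture('wrist');T=T_of(s,c);np.savez('t1.npz',T=T,**c);cv2.imwrite('pics/t1.png',c['image'])
c2=cams.capture('side');cv2.imwrite('pics/t1s.png',c2['image'])
c3=cams.capture('top');cv2.imwrite('pics/t1t.png',c3['image'])
a=c['image'][130:330,220:420];b=c2['image'][110:210,300:400]
cv2.imwrite('pics/t1c.png',np.hstack([cv2.resize(a,(400,400)),cv2.resize(b,(400,400),interpolation=2)]))
E
```

```text
35.6083 [-0.456  0.081  2.045 -0.     1.015 -0.125] [  0.24 -35.91 -31.93   0.35  -0.32   0.12] [ 0.4794672  -0.20737534  0.12184369] [-0.71007347 -0.22247288  0.88635539] [-0.08927197  0.33667525  0.09628838]
```

View pics/t1c.png

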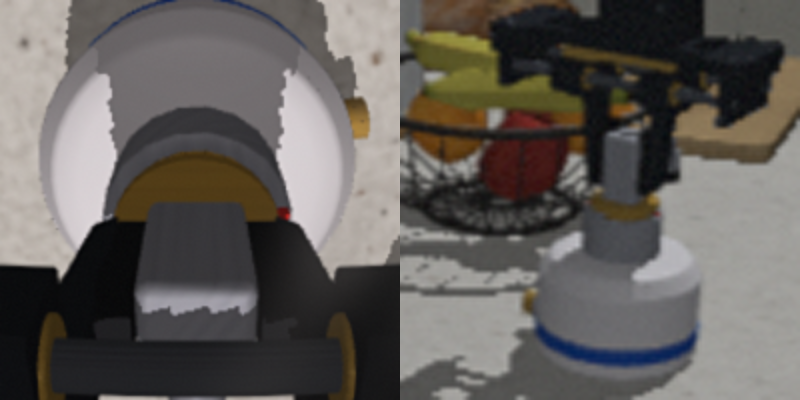

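```bash
python3 - <<'E'
from h import *
a=np.load('g1.npz')['image'];b=np.load('f1.npz')['image'];d=np.load('t1.npz')['image']
f=lambda x:cv2.convertScaleAbs(cv2.resize(x[200:300,265:375],None,fx=3.6*0.98,fy=5,interpolation=cv2.INTER_CUBIC),alpha=1.5)
im=np.hstack([f(a),f(d)])
for y in (50,100,150,200,250,300,350,400,450): cv2.line(im,(0,y),(im.shape[1],y),(0,255,0),1)
cv2.imwrite('pics/cmp.png',im)
E
```

```text
(no output)
```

View pics/cmp.png

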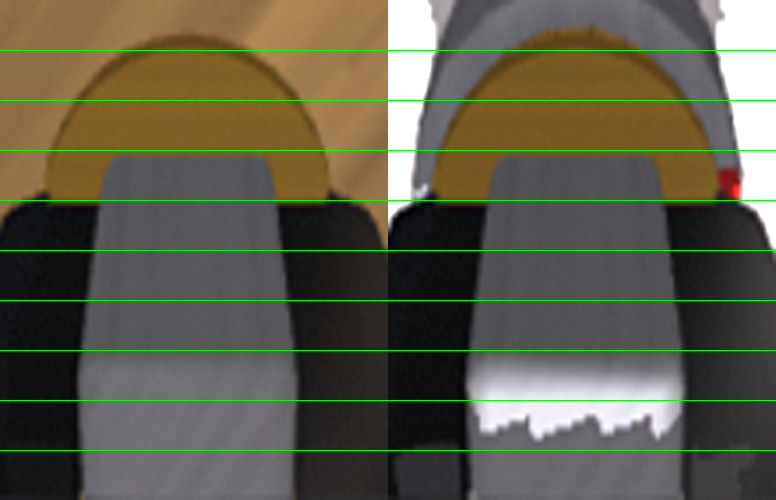

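```bash
cat > back.py <<'E'
from screw import *
def go(th,z,thend,step,n=8,ff=.003,lim=8):
    sg=np.sign(thend-th)
    while abs(thend-th)>1e-6:
        d=sg*min(step,abs(thend-th));th+=d;z-=ff*d
        manip.move_linear([*F,z],rate=.03,rot=down(Y0-th))
        s,f,m=avg(n);fz=f[2]+1.1
        print(round(s['clock'],2),'th %.3f zc %.5f za %.5f'%(th,z,s['tool_pos'][2]),'f',f[:2].round(2),'fz %.2f'%fz,'m',m.round(3),'t6 %.2f'%s['tau'][5])
        if fz>1.2: z+=min(.0004,(fz-.8)*.00008)
        elif fz<-.5: z-=min(.0004,(-fz+.3)*.00008)
        json.dump([th,z],open('st.json','w'))
        if abs(fz)>lim: print('STOP');break
E
python3 - <<'E'
from back import *
th,z=json.load(open('st.json'))
go(th,z,1.6,.1)
E
```

```text
36.21 th 1.900 zc 0.12210 za 0.12203 f [-0.95 -0.47] fz 1.53 m [-0.091  0.248  0.109] t6 0.12
36.66 th 1.800 zc 0.12246 za 0.12239 f [ 0.33 -0.14] fz 1.01 m [-0.11  -0.017  0.156] t6 0.18
37.11 th 1.700 zc 0.12276 za 0.12268 f [ 0.94 -0.42] fz -0.21 m [-0.099 -0.131  0.255] t6 0.24
37.56 th 1.600 zc 0.12306 za 0.12287 f [-0.23 -0.51] fz -0.28 m [-0.129  0.107  0.199] t6 0.21
```

```bash
python3 - <<'E'
from back import *
th,z=json.load(open('st.json'))
go(th,z,.8,.1,n=5)
E
```

```text
37.93 th 1.500 zc 0.12336 za 0.12321 f [ 0.09 -0.13] fz -1.24 m [-0.12  -0.006  0.213] t6 0.21
38.31 th 1.400 zc 0.12353 za 0.12344 f [-0.31 -0.  ] fz -0.86 m [-0.082  0.051  0.225] t6 0.22
38.68 th 1.300 zc 0.12374 za 0.12361 f [-1.17 -0.18] fz -0.38 m [-0.119  0.325  0.133] t6 0.16
39.06 th 1.200 zc 0.12404 za 0.12393 f [-0.88 -0.61] fz -1.42 m [-0.105  0.202  0.141] t6 0.15
39.43 th 1.100 zc 0.12420 za 0.12413 f [-0.75  0.1 ] fz -1.00 m [-0.024  0.119  0.118] t6 0.13
39.81 th 1.000 zc 0.12440 za 0.12437 f [-0.62  0.1 ] fz -1.50 m [0.01  0.096 0.069] t6 0.10
40.18 th 0.900 zc 0.12455 za 0.12449 f [0.95 0.42] fz -2.25 m [-0.005 -0.129  0.044] t6 0.05
40.56 th 0.800 zc 0.12465 za 0.12472 f [0.04 0.61] fz -1.61 m [ 0.085 -0.09   0.011] t6 0.04
```

```bash
python3 - <<'E'
from back import *
th,z=json.load(open('st.json'))
go(th,z,.8+.6,.05,n=5,ff=.0025)
E
```

```text
40.93 th 0.850 zc 0.12437 za 0.12452 f [ 0.16 -0.06] fz 0.14 m [-0.004  0.048  0.012] t6 -0.00
41.31 th 0.900 zc 0.12425 za 0.12447 f [-0.42  0.01] fz 0.97 m [-0.002  0.031 -0.027] t6 -0.04
41.68 th 0.950 zc 0.12412 za 0.12433 f [0.01 0.12] fz 1.87 m [ 0.021 -0.047 -0.056] t6 -0.05
42.06 th 1.000 zc 0.12408 za 0.12423 f [1.06 0.26] fz 1.49 m [ 0.024 -0.136 -0.059] t6 -0.06
42.43 th 1.050 zc 0.12401 za 0.12411 f [1.08 0.53] fz 1.63 m [ 0.037 -0.183 -0.085] t6 -0.06
42.81 th 1.100 zc 0.12395 za 0.12403 f [ 1.34 -0.01] fz 2.07 m [-0.011 -0.182 -0.072] t6 -0.07
43.18 th 1.150 zc 0.12393 za 0.12394 f [ 1.07 -0.37] fz 1.46 m [-0.122 -0.206 -0.056] t6 -0.07
43.56 th 1.200 zc 0.12386 za 0.12378 f [ 1.46 -0.55] fz 0.47 m [-0.168 -0.237 -0.063] t6 -0.08
43.93 th 1.250 zc 0.12373 za 0.12368 f [ 1.44 -0.28] fz 0.20 m [-0.147 -0.298 -0.071] t6 -0.07
44.31 th 1.300 zc 0.12361 za 0.12356 f [1.97 0.09] fz 0.22 m [-0.116 -0.33  -0.057] t6 -0.07
44.68 th 1.350 zc 0.12348 za 0.12344 f [ 1.42 -0.12] fz 0.02 m [-0.091 -0.284 -0.06 ] t6 -0.08
45.06 th 1.400 zc 0.12336 za 0.12339 f [ 0.48 -0.54] fz 1.60 m [-0.137 -0.036 -0.019] t6 -0.04
```

```bash
python3 - <<'E'
from back import *
th,z=json.load(open('st.json'))
go(th,z,1.45,.05,n=8,ff=.0025)
th,z=json.load(open('st.json'))
manip.set_gripper(.05)
manip.dwell(.3)
s,f,m=avg(6);print(s['clock'],s['tool_pos'],f,m,s['gripper_width'])
c=cams.capture('wrist');cv2.imwrite('pics/r0.png',c['image'])
manip.move_linear([*F,.236],rate=.1)
manip.dwell(.2)
s=manip.state();print(s['clock'],s['tool_pos'])
c=cams.capture('wrist');T=T_of(s,c);np.savez('r1.npz',T=T,**c);cv2.imwrite('pics/r1.png',c['image'])
c2=cams.capture('side');np.savez('r1s.npz',**c2);cv2.imwrite('pics/r1s.png',c2['image'])
a=c['image'][130:270,250:390];b=c2['image'][140:210,315:385]
cv2.imwrite('pics/r1c.png',np.hstack([cv2.resize(a,(400,400),interpolation=2),cv2.resize(b,(400,400),interpolation=2)]))
E
```

```text
45.51 th 1.450 zc 0.12330 za 0.12324 f [ 0.22 -0.76] fz 0.84 m [-0.18   0.003 -0.055] t6 -0.05
46.4917 [ 0.47950867 -0.20739474  0.12331639] [-0.25671781  0.15436089 -0.22404003] [-0.0619004   0.04185195  0.00219301] 0.050020026665912
48.0167 [ 0.47916053 -0.20723883  0.2352438 ]
```

View pics/r1c.png

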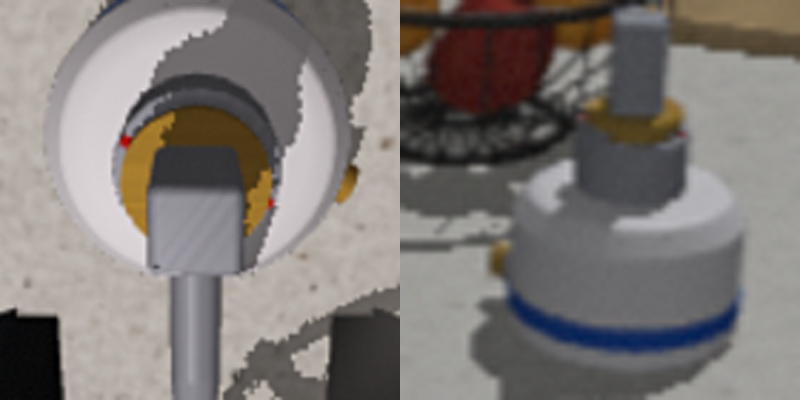

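```bash
python3 - <<'E'
from h import *
c=dict(np.load('r1.npz'));T=c['T'];k=140/400;g=lambda p:np.array(p,float)*k-.33+[250,130]
zt=.1093+.052
w=wray(c,T,g([(150,188),(242,185),(240,274),(151,273)]),zt);print(w.mean(0))
for i in range(4):
    d=w[(i+1)%4]-w[i];print(np.linalg.norm(d).round(4),np.arctan2(d[1],d[0]).round(3))
b=wray(c,T,g([(196,290),(195,395)]),.1093+.0415);d=b[1]-b[0];print('tube',np.arctan2(d[1],d[0]),'expected',.098-1.45)
a=wray(c,T,g([(120,188),(274,188)]),.1143);print('flange',a,a.mean(0))
E
```

```text
[ 0.47903858 -0.20779861  0.1613    ]
0.0238 0.253
0.0249 -1.356
0.0238 -2.934
0.0238 1.785
tube -1.3595609506995476 expected -1.3519999999999999
flange [[ 0.45628604 -0.21524904  0.1143    ]
 [ 0.50366563 -0.20468218  0.1143    ]] [ 0.47997584 -0.20996561  0.1143    ]
```

```bash
python3 - <<'E'
from cell import manip,order
order.close_job();print(manip.state()['clock'])
E
```

```text
the job is handed in; nothing more can be done
the job is handed in; nothing more can be done
```

I screwed the spout into the filter outlet, let go of it and handed the job in at about 48 s. The hand-in gave no verdict, and I could not measure the final clamping force directly.

**What I did:** I took the spout from the wooden stand, not the empty teal look-alike. I set it in 0.3 rad anticlockwise of the dots, and it stopped at the expected height. The foot met the seal after about 0.53 rad of turning. The thread bit at about 0.87 rad (my estimates ran from 0.73 to 0.90), and I finished at 1.45 rad. That is about 33° past snug, aimed slightly high because the different estimates disagreed.

**What went wrong:** On the first pass I overshot to 2.0 rad. My stop rule watched for torque while the arm was standing still, and those readings did not show the rise. I backed off to 0.8 rad and tightened again. I estimate the clamping during the overshoot peaked at about 19 N, under the 25 N limit, but that was not measured.

**Last checks after letting go:**
- **Orientation:** the tube points at -1.36 rad against -1.35 commanded, so it did not spring back.
- **Position:** the grip block is about 0.6 mm off the outlet axis. A coarser flange reading, with the far side hidden, gave about 2.6 mm.
- **Height:** the flange is about 4 mm above the rim, worked out from the hand's height.
- **Clearance:** the gripper is open and clear above the spout. I did not check the bystanders in a last picture, but the path stayed well above them.

**Disagreement:** the spout dropped about 2.4 mm per radian after snug, not the stated 3. The clamping force could therefore be anywhere from about 9 to 11.5 N. Both ends are inside the 7.5 to 13.5 N band.

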